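# Set the filter wheel to the triangle and bolt it

### The job

With the fingertips, push the upright post on the filter wheel's tab around until the tab points at the triangular label. Then push the upright post of the lock bolt inward, toward the wheel, until the bolt is fully home in the wheel's notch. Pick nothing up and leave the loose things beside the stand where they are.

Things in the scene. Friction and masses are not known exactly. Their poses are not given: they have to be found in the camera images.
- stand: aluminium stand fixed to the table: round foot 120 mm across, 8 mm thick; four label arms (35 mm wide, 103 mm long) at 45, 15, -15 and -45 degrees anticlockwise from its x axis, a fifth arm (113 mm) for the lock bolt at -75. Origin on the wheel's vertical axis at table height. Its x axis is world x turned by -0.45 to 0 rad; place and heading change
- wheel (a joint): filter wheel angle, rad, growing clockwise seen from above; the tab points to 75 degrees - angle in the stand's frame, so at the label arms at 0.524, 1.047, 1.571, 2.094. Stops at -0.15 and 2.35; starts at -0.10 to 0.15 (push clockwise). Stays where left (friction 0.06 N m). Dark steel disc, 103 mm over its 12 teeth, top z = 23 mm, hub boss (20 mm across) to z = 30 mm
- tab (a point): point on the axis of the upright steel post on the wheel's tab, 62 mm from the wheel's axis, z = 45 mm. The post is round, 10 mm across, from the tab (top z = 23 mm) up to z = 58 mm; push it sideways along its circle
- pointer (a point): point of the wheel 85 mm from its axis straight out along the tab (13 mm above the table, in the air past the tab's narrow tip); it is over a label's centre when the tab points at that label
- tag_triangle: triangular (about 28 mm a side), black plastic label, 4 mm thick, lying on the end of one of the stand's four label arms; origin at the centre of its underside, 8 mm above the table and 85 mm from the wheel's axis. Which of the four arms it lies on changes. The tab is to point at this one
- tag_disc: round (24 mm), black plastic label, 4 mm thick, lying on the end of one of the stand's four label arms; origin at the centre of its underside, 8 mm above the table and 85 mm from the wheel's axis. Which of the four arms it lies on changes
- tag_square: square (22 mm), black plastic label, 4 mm thick, lying on the end of one of the stand's four label arms; origin at the centre of its underside, 8 mm above the table and 85 mm from the wheel's axis. Which of the four arms it lies on changes
- tag_bar: narrow bar-shaped (30 x 8 mm), black plastic label, 4 mm thick, lying on the end of one of the stand's four label arms; origin at the centre of its underside, 8 mm above the table and 85 mm from the wheel's axis. Which of the four arms it lies on changes
- bolt (a joint): lock bolt travel, m: 0 drawn back (start), 0.018 fully home at its stop. Slides level toward the wheel's axis along its arm, 1.5 N of friction, stays where left. Its 11 mm round nose enters a 13 mm notch if the tab points at a label to within about 0.12 rad, and draws the wheel the rest of the way; else it stops on a tooth after 5 mm
- bolt_post (a point): point on the axis of the bolt's upright steel post, z = 43 mm; the post is round, 10 mm across, from z = 18 mm to z = 56 mm, 90 mm from the wheel's axis when drawn back and 72 mm when home. Guide walls beside the bolt reach z = 20 mm
- spare_objective: loose microscope objective standing on the table to the right of the stand, 33 mm across, 57 mm high, origin at the centre of its underside; leave alone
- kapton_roll: loose roll of tape lying beyond the objective on the right, 60 mm across, 16 mm high, origin at the centre of its underside; leave alone
- bubble_level: loose round bubble level behind the stand, farther from the robot, 30 mm across, 9 mm high, origin at the centre of its underside; leave alone

How it is judged:
On the way:
1. the tab is turned to point at the triangular label (pointer within 14 mm of its centre) while the bolt is still drawn back (less than 8 mm in) (horizontal distance between pointer and tag_triangle below 0.014 m and value of joint bolt below 0.008 m), for 0.1 s.
At the end, for the whole second after the job is handed in: the tab points at the triangular label (pointer within 6 mm of the label's centre), the bolt is at least 15 of its 18 mm in, the wheel is at rest, and each loose thing is within 15 mm of where it stood (horizontal distance between pointer and tag_triangle below 0.006 m and value of joint bolt above 0.015 m and velocity of joint wheel between -0.05 and 0.05 rad/s and distance of each of spare_objective, kapton_roll, bubble_level from where it was at the start of the episode below 0.015 m); the robot touches nothing.
It fails at once if a loose thing beside the stand is lifted or shifted by more than 15 mm (distance of any of spare_objective, kapton_roll, bubble_level from where it was at the start of the episode above 0.015 m).
It also fails if it takes over 53 s, if anything falls off the work surface, if the arm or the gripper's body presses on something with over 40 N, if the wrist force passes 120 N, or if a joint passes its speed limit or range.

### The arm

A 7-joint arm with a two-finger parallel gripper is mounted at the origin on a cart in front of the work surface, level with it; the furniture and walls round the work are solid. World frame = base frame: x ahead of the robot, y to its left, z up, the work surface at z = 0. Lengths are in m, angles in rad, forces in N, time in s.
With the tool pointing down it reaches from about 0.4 to 0.85 m from the base axis. Payload 10.4 kg.
Tool frame: the origin (TCP) lies at the centre of the arm's flange, where the gripper is bolted on; the fingertips stand 173 mm ahead of it and the grasp point (between the pads) lies 155 mm ahead of it; z points along the fingers, y is the line along which they close (so a half turn about z gives the same grasp; the last joint's range is limited). The gripper opens to 85 mm and grips with 20 to 120 N. Pads are 22 mm wide; open, the fingers measure 114 mm over their backs; the gripper's body (76 mm by 85 mm) begins 54 mm behind the grasp point. The pads swing forward as they close: fully open they stand 13 mm farther back than shut.
Start: joints at [-1.325, 0.332, -0.065, 1.46, 0.022, 1.35, -0.088], TCP at [0.166, 0.603, 0.405] pointing down, gripper open.
Joint ranges: [-2.6, 2.6], [-0.5, 2.12], [-1.47, 1.34], [0.16, 2.42], [-1.27, 4.41], [0.06, 2.06], [-2.6, 2.6]. Speed limits (rad/s): [2.22, 2.22, 2.79, 2.79, 3.14, 3.14, 3.14].

### API

Orientations are given as a unit quaternion [x, y, z, w].
In Python, from workcell import manip, viewer, finder gives the robot as it stands.
- The arm moves only by the tool arm_command, never from a script. Its argument "plan" is a list of rows, each an object with "dp": the shift along the tool's x, y, z in mm, a list of three; "spin": the turn about the tool's z in rad. A call has 1 to 5 rows; each row shifts and turns the commanded pose from where the row before left it, along the tool's axes as they then stand; what a row does not reach is not made up. A row lasts 1/10 s, in which the tool goes at most 50 mm and 8.59 degrees, less where a joint would pass 70% of its speed; a pose out of reach is approached as far as the arm can. A call is refused whole if a number of a shift passes 50 or a number of a turn 0.15, either way. A call with a gripper value outside its range is refused whole. "grip" is the closure, from -1 (fully open) to 1 (shut), set as the call begins (left out, the last holds). The fingers move at their own pace and stop on an object; "newtons" is the grip in N (left out, the last holds). Time passes only in rows, so rows that do not move let the fingers close. It gives the time, the measured TCP pose, the force, the opening and the grip force at its end, in the units of the state.
- manip.get_obs(): the state, without advancing time (a new reading comes with each control period).
- viewer.camera(name): name is "scene" or "top" or "wrist"; returns the picture (480x640x3 uint8, blue, green, red); there is no depth.
- viewer.camera_params(name): a dict with "vertical_fov" (degrees; the focal length in pixels is half the picture's height over the tangent of half this angle, whatever the lens; pixels are square), "cx", "cy" (the principal point, pixels), "R" (3x3) and "t" (3): a world point X has camera coordinates R X + t; the wrist camera has in their place "T_tool_cam" (4x4, takes a point from camera to tool coordinates, whose origin is the TCP and whose axes are the flange's). Camera axes: x right, y down, z forward; pixel columns grow to the right and rows downward; lengths in m; the calibration is good to about 2 mm. The wrist camera is an equidistant fisheye: a pixel r from the principal point sees the ray r / f radians off the axis. A picture is of the moment at which its call begins: read the wrist's pose just before it. camera_params takes no time and is no camera call.
- manip.hand_in(): hands the job in; it is judged then, once.
Trained networks look in the newest picture that a camera, given by its name, has taken for a name from the list of things; names that differ only in an ending like _2 or _b are one class to them, and where a whole thing is asked for, a point or a joint stands for the part that bears it (a point fixed in the world has none). Each returns a list of dicts, best first, with "score" (0 to 1); they miss things now and then, are a little off and sometimes report something else, mostly with a low value. They report only what shows in the picture. A call takes as long as a camera call.
- finder.find_in(camera, thing): "position" ([x, y, z] in m, in world coordinates, good to about 4 mm: the middle of the surface that is visible of it).
The state is a dict: "clock": time; "joint_pos": joint angles; "joint_velocities": joint speeds; "tau": joint torques, N m; "position": TCP position; "ee_rot": TCP orientation; "ft_force": force on the tool from outside, world axes, zero at the start; "torque": the same for the moment, N m; "grip_width": opening from 0.0 (shut) to 1.0 (fully open); "grasp_force": force on a finger pad.
Only numpy, scipy, OpenCV 4.12 (cv2) and the standard library are available. Lean on these libraries where they do the work, as an engineer would, in place of code of your own. Each camera call takes 0.05 s, during which the arm holds its last target. There are 200 camera calls.

## Working session

There is one attempt and no reset: what is moved stays moved. The work goes in short steps, Python scripts to look and compute and a tool call to move; the robot and the scene stay as the last step left them, time stands still between calls to the robot, and variables do not carry over. Pictures are saved under pics/ and viewed, at most 10 in all, crops included, and the job is handed in when it is done.

Besides the shell and the picture viewer there is one more tool, called after "Call:" by a JSON object that holds its "method" and its "body", one argument or row to a line. arm_command: Moves the arm, as the interface text tells. Its arguments: {"type":"object","properties":{"plan":{"type":"array","items":{"type":"object","properties":{"dp":{"type":"array","items":{"type":"number"}},"spin":{"type":"number"}}}},"grip":{"type":"number"},"newtons":{"type":"number"}},"required":["plan"]}

```bash
mkdir -p pics; cat > h.py <<'E'
import numpy as np, cv2
from workcell import manip, viewer, finder
E
python3 - <<'E'
from h import *
o=manip.get_obs();print({k:np.round(o[k],3).tolist() for k in o})
for c in["top","scene"]:
    im=viewer.camera(c);cv2.imwrite(f"pics/{c}0.png",im)
    p=viewer.camera_params(c);print(c,p)
    for t in["stand","wheel","tab","bolt_post","tag_triangle","tag_disc","tag_square","tag_bar","spare_objective","kapton_roll","bubble_level"]:
        print(t,[(np.round(d["position"],3).tolist(),round(d["score"],2)) for d in finder.find_in(c,t)[:2]])
E
```

```text
{'clock': 0.0, 'joint_pos': [-1.325, 0.333, -0.065, 1.461, 0.022, 1.35, -0.089], 'joint_velocities': [0.0, -0.002, -0.001, -0.001, -0.001, 0.001, -0.001], 'tau': [-0.001, -62.546, 0.049, -39.16, 0.016, 0.01, -0.0], 'position': [0.166, 0.602, 0.404], 'ee_rot': [0.134, 0.991, -0.001, -0.0], 'ft_force': [-0.112, -0.827, -0.28], 'torque': [0.001, -0.009, 0.011], 'grasp_force': 0.0, 'grip_width': 0.999}
top {'vertical_fov': 45.98388881940905, 'cx': 320.31707252183907, 'cy': 239.9534505868109, 'R': array([[-0.02764714, -0.99958031, -0.00865154],
       [-0.98667108,  0.02867648, -0.16018067],
       [ 0.16036154,  0.00410769, -0.9870498 ]]), 't': array([0.17421238, 0.48213556, 0.90296507])}
stand [([0.382, 0.039, 0.05], 0.71)]
wheel [([0.413, 0.321, 0.022], 0.95)]
tab [([0.413, 0.317, 0.023], 0.69), ([0.405, -0.071, 0.014], 0.48)]
bolt_post [([0.403, 0.242, 0.018], 0.49)]
tag_triangle [([0.496, 0.309, 0.015], 0.28)]
tag_disc [([0.497, 0.306, 0.014], 0.48)]
tag_square [([0.442, 0.242, 0.013], 0.43)]
tag_bar []
spare_objective [([0.383, 0.042, 0.048], 0.59), ([0.413, 0.319, 0.025], 0.5)]
kap
[... 197 characters left out ...]
0493379, -0.70911443,  0.01500254],
       [-0.42809025, -0.44224084, -0.78813817],
       [ 0.56551488,  0.54916279, -0.61531548]]), 't': array([-0.22757082,  0.32929527,  0.57001915])}
stand [([0.403, 0.292, 0.014], 0.72)]
wheel [([0.409, 0.314, 0.024], 0.89), ([0.443, 0.24, 0.01], 0.3)]
tab [([0.41, 0.314, 0.02], 0.83), ([0.4, 0.226, 0.021], 0.16)]
bolt_post [([0.397, 0.229, 0.018], 0.79)]
tag_triangle []
tag_disc [([0.492, 0.311, 0.01], 0.5)]
tag_square [([0.447, 0.238, 0.011], 0.43)]
tag_bar [([0.491, 0.311, 0.015], 0.61), ([0.486, 0.35, 0.011], 0.44)]
spare_objective [([0.374, 0.034, 0.037], 0.69)]
kapton_roll [([0.401, -0.07, 0.017], 0.96)]
bubble_level [([0.613, 0.323, 0.008], 0.65)]
```

```bash
python3 - <<'E'
from h import *
R={}
for c in["top","scene"]:
    p=viewer.camera_params(c);f=240/np.tan(np.radians(p["vertical_fov"]/2))
    q=p["R"]@np.array([.41,.30,.02])+p["t"];u=np.array([p["cx"],p["cy"]])+f*q[:2]/q[2]
    im=cv2.imread(f"pics/{c}0.png");print(c,u)
    M=np.float32([[4,0,400-4*u[0]],[0,4,300-4*u[1]]]);print(M.tolist())
    cv2.imwrite(f"pics/{c}0c.png",cv2.warpAffine(im,M,(800,600),flags=cv2.INTER_CUBIC))
E
```

```text
top [238.66422708 289.36048042]
[[4.0, 0.0, -554.6569213867188], [0.0, 4.0, -857.44189453125]]
scene [225.42127236 246.0862103 ]
[[4.0, 0.0, -501.6850891113281], [0.0, 4.0, -684.3448486328125]]
```

View pics/top0c.png

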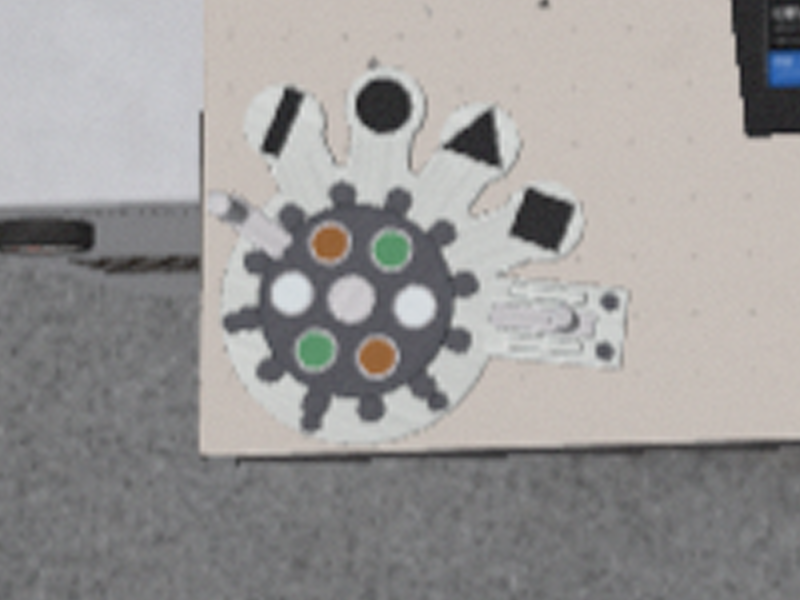

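View pics/scene0c.png

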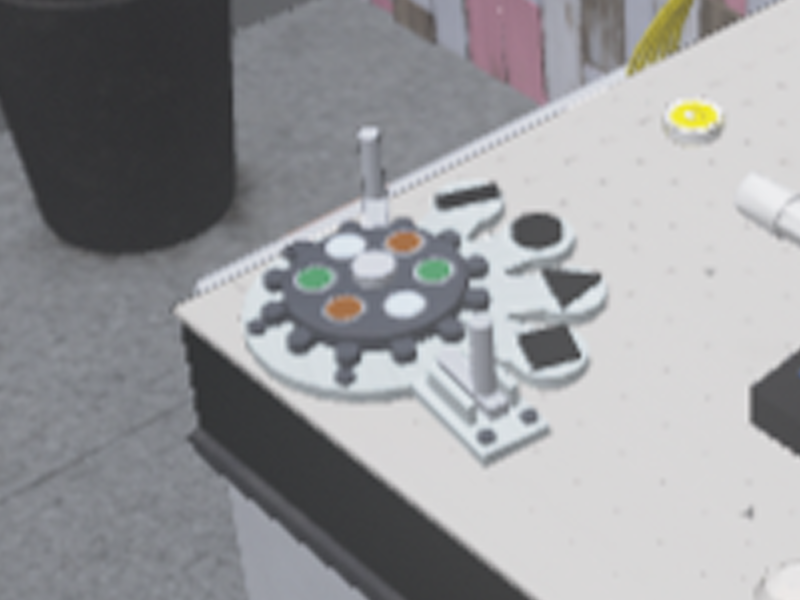

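The top view shows a bar at (283,121), a disc (384,105), the triangle (480,137) and a square (543,219) in the crop, with the hub at (352,298). The tab post tip is at about (218,203) and the bolt post at about (568,318). The triangle is therefore on the -15° arm, which is wheel angle 1.571. The scene view shows the same layout.

```bash
cat >> h.py <<'E'
def ray(c,px,z):
    p=viewer.camera_params(c);f=240/np.tan(np.radians(p["vertical_fov"]/2))
    d=p["R"].T@np.array([(px[0]-p["cx"])/f,(px[1]-p["cy"])/f,1]);o=-p["R"].T@p["t"]
    return (o+d*(z-o[2])/d[2])
E
python3 - <<'E'
from h import *
from scipy.optimize import least_squares
T={"top":np.array([554.657,857.442]),"scene":np.array([501.685,684.345])}
P={"top":dict(bar=(283,121),disc=(384,105),tri=(480,139),sq=(543,219),hub=(352,298)),
"scene":dict(bar=(468,195),disc=(536,231),tri=(575,286),sq=(549,347),hub=(374,262))}
A=dict(bar=45,disc=15,tri=-15,sq=-45)
W={(c,k):ray(c,(np.array(v)+T[c])/4,.03 if k=="hub" else .012)[:2] for c in P for k,v in P[c].items()}
def m(x,k):
    if k=="hub": return x[:2]
    a=x[2]+np.radians(A[k]); return x[:2]+.085*np.array([np.cos(a),np.sin(a)])
for cs in (["top"],["scene"],["top","scene"]):
    s=least_squares(lambda x:np.concatenate([m(x,k)-W[c,k] for c,k in W if c in cs]),[.41,.32,-.2])
    print(cs,s.x.round(4),(s.fun*1000).round(1))
x=s.x
for c,px in(("top",(218,203)),("scene",(370,133))):
    w=ray(c,(np.array(px)+T[c])/4,.058)[:2]-x[:2];print("tab",np.hypot(*w),75-np.degrees(np.arctan2(w[1],w[0])-x[2]))
for c,px in(("top",(570,318)),("scene",(480,322))):
    w=ray(c,(np.array(px)+T[c])/4,.056)[:2]-x[:2];print("bolt",np.hypot(*w),np.degrees(np.arctan2(w[1],w[0])-x[2]))
# plan points
for wa in (0,.3,.6,.9,1.2,1.571):
    a=x[2]+np.radians(75)-wa;print(wa,(x[:2]+.062*np.array([np.cos(a),np.sin(a)])).round(4),round(a,3))
a=x[2]-np.radians(75);print("bolt",a,(x[:2]+.09*np.array([np.cos(a),np.sin(a)])),(x[:2]+.072*np.array([np.cos(a),np.sin(a)])))
p=viewer.camera_params("wrist");print(p["T_tool_cam"].round(3))
E
```

```text
['top'] [ 0.4105  0.3183 -0.3881] [ 0.1  0.1  0.3 -0.1 -0.4  0.3  0.  -0.2 -0.1 -0.1]
['scene'] [ 0.4101  0.3172 -0.4057] [ 0.7 -0.8  1.6 -0.6 -1.2  2.4  0.1  0.4 -1.1 -1.4]
['top', 'scene'] [ 0.4103  0.3178 -0.3969] [ 0.2 -1.1  0.1 -1.4 -1.  -0.9 -0.8 -1.  -0.3 -0.7  0.6  0.5  1.8  0.7
 -0.6  3.6  1.   1.2 -0.9 -0.9]
tab 0.06315049306589453 -0.5548793468299351
tab 0.06121707989852609 0.6473541833584591
bolt 0.0926271366514785 -74.91322022779697
bolt 0.09063508581370536 -74.96304841868405
0 [0.4483 0.3668] 0.912
0.3 [0.4611 0.3534] 0.612
0.6 [0.4693 0.3368] 0.312
0.9 [0.4723 0.3185] 0.012
1.2 [0.4698 0.3002] -0.288
1.571 [0.4593 0.2798] -0.659
bolt -1.7059157277242691 [0.39820504 0.22860093] [0.4006298  0.24643687]
[[-0.    -0.964 -0.267  0.067]
 [ 1.    -0.    -0.001  0.   ]
 [ 0.    -0.267  0.964  0.032]
 [ 0.     0.     0.     1.   ]]
```

View pics/top0.png

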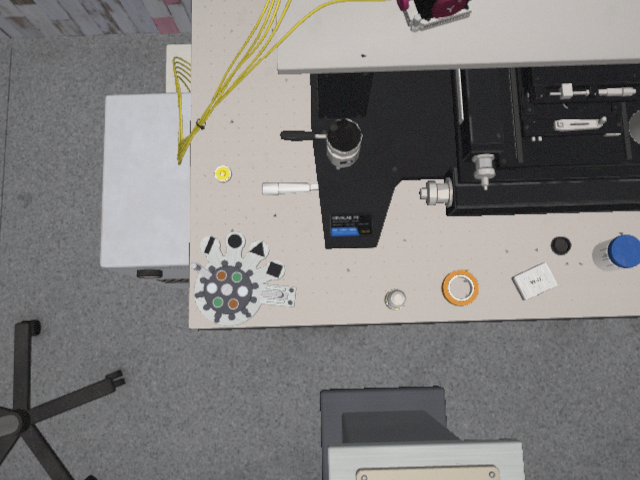

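View pics/scene0.png

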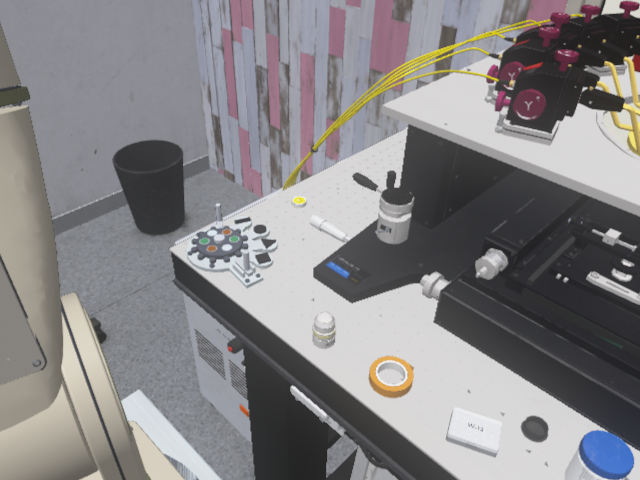

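```bash
cat >> h.py <<'E'
C=np.array([.4105,.3181]);H=-.392
def to(xy,z,yaw):
    """tool-frame shift to a target; yaw = world angle of tool x"""
    from scipy.spatial.transform import Rotation as Ro
    o=manip.get_obs();R=Ro.from_quat(o["ee_rot"]).as_matrix();a=np.arctan2(R[1,0],R[0,0])
    d=R.T@(np.r_[xy,z]-o["position"])*1000
    s=(a-yaw+np.pi)%(2*np.pi)-np.pi
    print("dp",d.round(1),"spin",round(s,3),"tilt",R[2,2].round(4),"t",o["clock"],"ft",o["ft_force"].round(1),"j",o["joint_pos"].round(2))
E
python3 - <<'E'
from h import *
ph=np.radians(75)+H;r=np.array([np.cos(ph),np.sin(ph)]);x=np.array([-r[1],r[0]])
f=C+.062*r+.030*x;print(f);to(f,.250,ph+np.pi/2)
E
```

```text
[0.42439545 0.38556048]
dp [-306.8 -140.6  154.7] spin 0.385 tilt -1.0 t 1.2 ft [ 0.3 -0.2  0.7] j [-1.32  0.33 -0.06  1.46  0.02  1.35 -0.09]
```

The full views show the stand alone at the table's front-left corner, with free space above it and on its left side. Closing the gripper and approaching.

Call:
{"method": "arm_command", "body": {
  "plan": [
    {"dp": [-38,-17.5,5]},
    {"dp": [-38,-17.5,15]},
    {"dp": [-38,-17.5,20]},
    {"dp": [-38,-17.5,20]},
    {"dp": [-38,-17.5,20]}
  ],
  "grip": 1,
  "newtons": 20
}}

```text
invalid input at $.plan[0]: expected keys dp, spin
```

Call:
{"method": "arm_command", "body": {
  "plan": [
    {"dp": [-38,-17.5,20]},
    {"dp": [-38,-17.5,20]},
    {"dp": [-38,-17.5,20]},
    {"dp": [0,0,10],"spin": 0.14},
    {"dp": [0,0,0],"spin": 0.14}
  ]
}}

```text
invalid input at $.plan[0]: expected keys dp, spin
```

```bash
python3 - <<'E'
from h import *
ph=np.radians(75)+H;r=np.array([np.cos(ph),np.sin(ph)]);x=np.array([-r[1],r[0]])
f=C+.062*r+.030*x;to(f,.208,ph+np.pi/2)
im=viewer.camera("scene");cv2.imwrite("pics/s1.png",im[80:380,0:400]);print(manip.get_obs()["grip_width"])
E
```

```text
dp [-306.8 -140.6  196.7] spin 0.385 tilt -1.0 t 1.2 ft [ 0.3 -0.2  0.7] j [-1.32  0.33 -0.06  1.46  0.02  1.35 -0.09]
0.9939211860415706
```

View pics/s1.png

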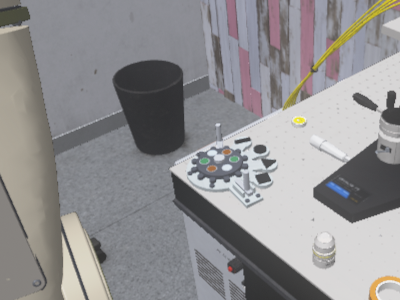

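The picture is unchanged because the plan was refused: each row needs both keys.

Call:
{"method": "arm_command", "body": {
  "plan": [
    {"dp": [-38,-17.5,5],"spin": 0},
    {"dp": [-38,-17.5,15],"spin": 0},
    {"dp": [-38,-17.5,20],"spin": 0},
    {"dp": [-38,-17.5,20],"spin": 0},
    {"dp": [-38,-17.5,20],"spin": 0}
  ],
  "grip": 1,
  "newtons": 20
}}

```text
clock: 1.75
position: [0.327, 0.4665, 0.3243]
ee_rot: [0.134, 0.991, 0.0, 0.0]
ft_force: [0.6, 0.4, -0.6]
grip_width: 0.147
grasp_force: 0.0
```

Call:
{"method": "arm_command", "body": {
  "plan": [
    {"dp": [-38,-17.5,20],"spin": 0},
    {"dp": [-38,-17.5,20],"spin": 0},
    {"dp": [-38,-17.5,20],"spin": 0},
    {"dp": [0,0,10],"spin": 0.14},
    {"dp": [0,0,0],"spin": 0.14}
  ]
}}

```text
clock: 2.25
position: [0.4228, 0.3851, 0.253]
ee_rot: [0.275, 0.961, -0.001, -0.0]
ft_force: [-0.6, 0.9, 0.3]
grip_width: 0.0
grasp_force: 0.0
```

```bash
python3 - <<'E'
from h import *
ph=np.radians(75)+H;r=np.array([np.cos(ph),np.sin(ph)]);x=np.array([-r[1],r[0]])
f=C+.062*r+.030*x;to(f,.208,ph+np.pi/2);print(manip.get_obs()["grip_width"])
E
```

```text
dp [-1.1  1.4 45. ] spin 0.096 tilt -1.0 t 2.25 ft [-0.6  0.9  0.3] j [-0.94  0.35  0.15  1.78 -0.06  1.02  0.24]
0.00037888123403602187
```

Call:
{"method": "arm_command", "body": {
  "plan": [
    {"dp": [0,1,15],"spin": 0.1},
    {"dp": [0,0,15],"spin": 0},
    {"dp": [0,0,15],"spin": 0},
    {"dp": [-5,0,0],"spin": 0},
    {"dp": [-5,0,0],"spin": 0}
  ]
}}

```text
clock: 2.75
position: [0.4306, 0.3814, 0.2094]
ee_rot: [0.318, 0.948, -0.0, -0.0]
ft_force: [-0.0, -0.3, -0.1]
grip_width: 0.001
grasp_force: 0.0
```

Call:
{"method": "arm_command", "body": {
  "plan": [
    {"dp": [-4,0,0],"spin": 0},
    {"dp": [-6.3,1.3,0],"spin": 0.1},
    {"dp": [-6.3,1.3,0],"spin": 0.1},
    {"dp": [-6.3,1.3,0],"spin": 0.1},
    {"dp": [0,0,0],"spin": 0}
  ]
}}

```text
clock: 3.25
position: [0.451, 0.3687, 0.2104]
ee_rot: [0.458, 0.889, 0.001, 0.0]
ft_force: [0.1, -0.1, 0.3]
grip_width: 0.001
grasp_force: 0.0
```

```bash
python3 - <<'E'
from h import *
ph=np.radians(75)+H-.3;r=np.array([np.cos(ph),np.sin(ph)]);x=np.array([-r[1],r[0]])
f=C+.062*r+.016*x;to(f,.208,ph+np.pi/2)
im=viewer.camera("scene");cv2.imwrite("pics/s2.png",cv2.resize(im[150:330,130:330],None,fx=3,fy=3))
E
```

```text
dp [-1.8 -0.3  2.4] spin 0.002 tilt -1.0 t 3.25 ft [ 0.1 -0.1  0.3] j [-0.95  0.43  0.22  1.79 -0.11  0.94 -0.06]
```

View pics/s2.png

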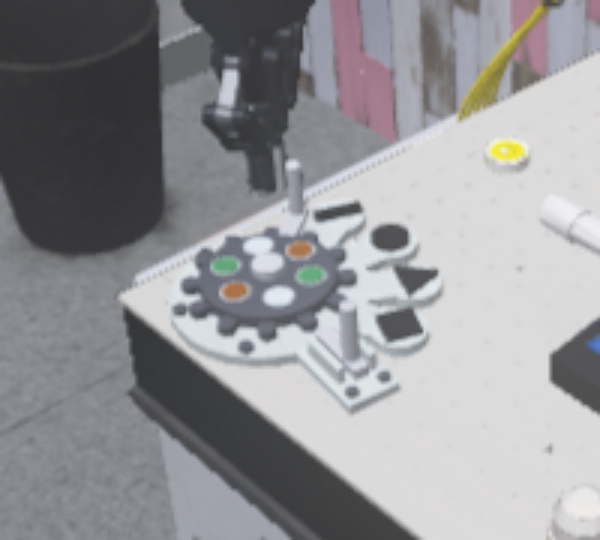

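The picture shows the finger behind the post at (293,185), and the wheel turning towards the bar. I'll keep following the arc.

Call:
{"method": "arm_command", "body": {
  "plan": [
    {"dp": [-6.3,1.3,1],"spin": 0.1},
    {"dp": [-6.3,1.3,1],"spin": 0.1},
    {"dp": [-6.3,1.3,0],"spin": 0.1},
    {"dp": [-6.3,1.3,0],"spin": 0.1},
    {"dp": [-6.3,1.3,0],"spin": 0.1}
  ]
}}

```text
clock: 3.8
position: [0.4688, 0.3439, 0.2083]
ee_rot: [0.663, 0.749, 0.001, -0.0]
ft_force: [0.3, 0.7, -0.4]
grip_width: 0.003
grasp_force: 0.7
```

Call:
{"method": "arm_command", "body": {
  "plan": [
    {"dp": [-6.3,1.3,0],"spin": 0.1},
    {"dp": [-6.3,1.3,0],"spin": 0.1},
    {"dp": [-6.3,1.3,0],"spin": 0.1},
    {"dp": [-6.3,1.3,0],"spin": 0.1},
    {"dp": [0,0,0],"spin": 0}
  ]
}}

```text
clock: 4.3
position: [0.4733, 0.3179, 0.2081]
ee_rot: [0.798, 0.603, 0.0, 0.0]
ft_force: [-0.2, 0.2, 0.3]
grip_width: 0.002
grasp_force: 0.0
```

```bash
python3 - <<'E'
from h import *
ph=np.radians(75)+H-1.2;r=np.array([np.cos(ph),np.sin(ph)]);x=np.array([-r[1],r[0]])
f=C+.062*r+.016*x;to(f,.208,ph+np.pi/2)
im=viewer.camera("scene");cv2.imwrite("pics/s3.png",cv2.resize(im[150:330,130:330],None,fx=3,fy=3))
E
```

```text
dp [-1.3  1.6  0.1] spin 0.006 tilt -1.0 t 4.3 ft [-0.2  0.2  0.3] j [-1.02  0.43  0.42  1.83 -0.21  0.93 -0.78]
```

View pics/s3.png

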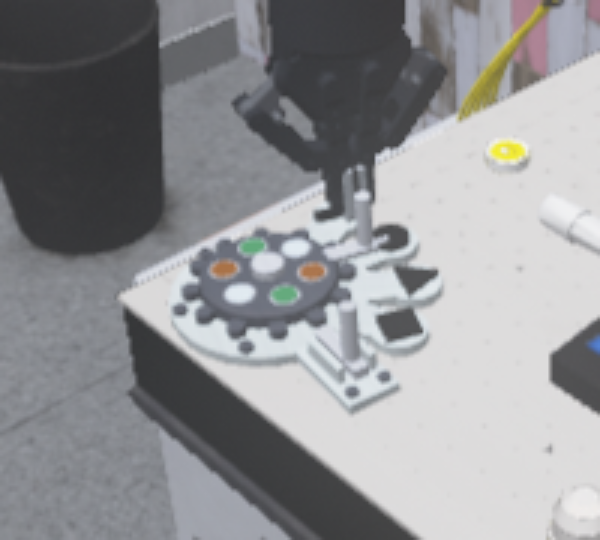

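The picture shows the post top at (362,196), with the tab just short of, or at, the disc. Pushing on to a little short of the triangle, then measuring.

Call:
{"method": "arm_command", "body": {
  "plan": [
    {"dp": [-6.3,1.3,0],"spin": 0.1},
    {"dp": [-6.3,1.3,0],"spin": 0.1},
    {"dp": [-6.3,1.3,0],"spin": 0.1},
    {"dp": [-3,0.5,0],"spin": 0.05},
    {"dp": [0,0,0],"spin": 0}
  ]
}}

```text
clock: 4.85
position: [0.4684, 0.2968, 0.2079]
ee_rot: [0.89, 0.456, 0.0, -0.0]
ft_force: [0.9, 0.9, 0.5]
grip_width: -0.002
grasp_force: 0.0
```

```bash
python3 - <<'E'
from h import *
ph=np.radians(75)+H-1.571;r=np.array([np.cos(ph),np.sin(ph)]);x=np.array([-r[1],r[0]])
f=C+.062*r+.016*x;to(f,.208,ph+np.pi/2)
w=ray("scene",(130+362/3,150+197/3),.058)[:2]-C;print("prev",np.hypot(*w),np.radians(75)-np.arctan2(w[1],w[0])+H)
im=viewer.camera("scene");cv2.imwrite("pics/s4.png",cv2.resize(im[180:280,170:300],None,fx=6,fy=6,interpolation=cv2.INTER_CUBIC))
E
```

```text
dp [-2.4  3.1 -0.1] spin 0.03 tilt -1.0 t 4.85 ft [0.9 0.9 0.5] j [-1.06  0.41  0.49  1.87 -0.24  0.92 -1.08]
prev 0.061047801886527704 1.2631408935881314
```

View pics/s4.png

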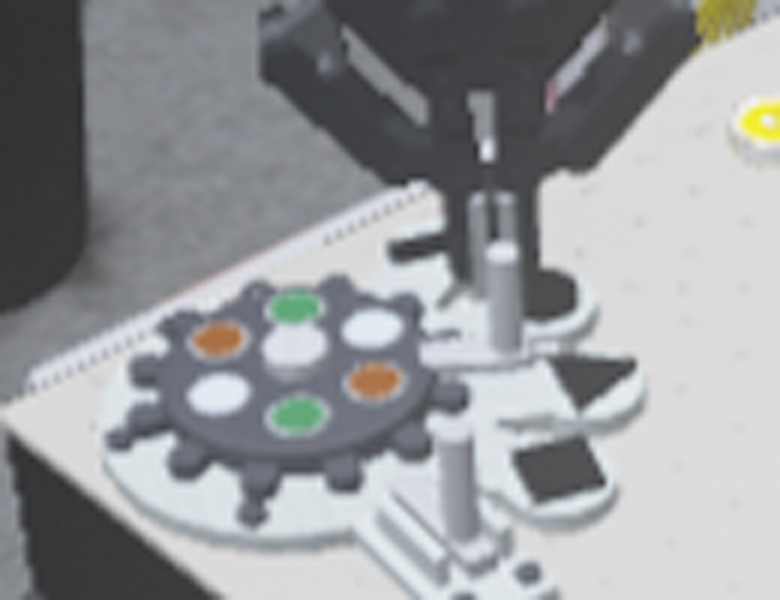

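The tab tip at (560,348) is close to the triangle at (597,378), and the post top is at (503,250).

```bash
python3 - <<'E'
from h import *
c=np.array([.4101,.3172])
w=ray("scene",(170+503/6,180+250/6),.058)[:2]-c;print(np.hypot(*w),np.radians(75)-np.arctan2(w[1],w[0])-.4057)
w=ray("scene",(170+560/6,180+348/6),.02)[:2]-c;print(np.hypot(*w),np.radians(75)-np.arctan2(w[1],w[0])-.4057)
viewer.camera("top")
for t in["tab","wheel"]:print([(d["position"].round(3) if hasattr(d["position"],"round") else d["position"],d["score"]) for d in finder.find_in("top",t)[:2]])
E
```

```text
0.06256269272874687 1.5458168418010636
0.0776465496482002 1.5323219496272449
[]
[]
```

Call:
{"method": "arm_command", "body": {
  "plan": [
    {"dp": [-2,0,0],"spin": 0},
    {"dp": [0,0,0],"spin": 0},
    {"dp": [12,0,0],"spin": 0},
    {"dp": [3,0,-25],"spin": 0},
    {"dp": [0,0,-25],"spin": 0}
  ]
}}

```text
clock: 5.55
position: [0.4764, 0.3081, 0.2579]
ee_rot: [0.891, 0.455, -0.001, 0.0]
ft_force: [-0.3, 0.4, -0.2]
grip_width: -0.003
grasp_force: 0.0
```

```bash
python3 - <<'E'
from h import *
a=np.radians(-75)+H;b=np.array([np.cos(a),np.sin(a)])
to(C+.122*b,.256,a+np.pi)
im=viewer.camera("scene");cv2.imwrite("pics/s5.png",cv2.resize(im[180:280,170:300],None,fx=6,fy=6,interpolation=cv2.INTER_CUBIC))
E
```

```text
dp [-137.8   -1.1    2.1] spin -0.497 tilt -1.0 t 5.55 ft [-0.3  0.4 -0.2] j [-1.08  0.36  0.51  1.81 -0.2   1.03 -1.12]
```

View pics/s5.png

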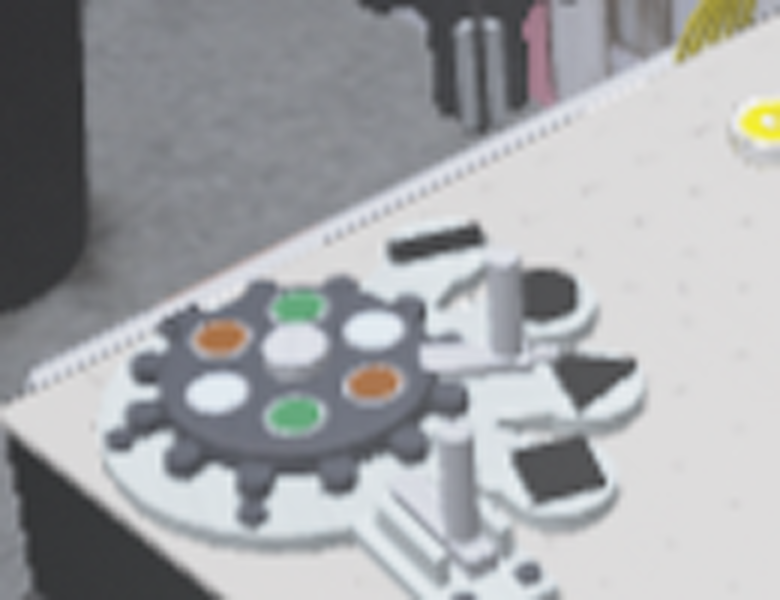

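The post top is at about (504,256) and the tab is on the triangle side, clear of the bolt. The estimate is about 1.56 rad, which is inside the notch tolerance. Next is the bolt.

Call:
{"method": "arm_command", "body": {
  "plan": [
    {"dp": [-46,0,0],"spin": 0},
    {"dp": [-46,0,0],"spin": 0},
    {"dp": [-46,0,0],"spin": 0},
    {"dp": [0,0,0],"spin": -0.14},
    {"dp": [0,0,0],"spin": -0.14}
  ]
}}

```text
clock: 6.1
position: [0.3949, 0.195, 0.2581]
ee_rot: [0.817, 0.576, 0.001, -0.001]
ft_force: [0.0, 0.7, 0.8]
grip_width: -0.0
grasp_force: 0.0
```

Call:
{"method": "arm_command", "body": {
  "plan": [
    {"dp": [0,0,0],"spin": -0.14},
    {"dp": [0,0,0],"spin": -0.08},
    {"dp": [0,0,0],"spin": 0}
  ]
}}

```text
clock: 6.4
position: [0.3955, 0.1958, 0.2579]
ee_rot: [0.75, 0.661, 0.0, 0.0]
ft_force: [0.0, 0.3, 0.3]
grip_width: -0.0
grasp_force: 0.0
```

```bash
python3 - <<'E'
from h import *
a=np.radians(-75)+H;b=np.array([np.cos(a),np.sin(a)])
to(C+.122*b,.208,a+np.pi)
E
```

```text
dp [ 1.2 -1.1 49.9] spin 0.004 tilt -1.0 t 6.4 ft [0.  0.3 0.3] j [-1.09  0.07  0.55  2.12 -0.04  0.96 -0.65]
```

Call:
{"method": "arm_command", "body": {
  "plan": [
    {"dp": [0,-1,25],"spin": 0},
    {"dp": [0,0,25],"spin": 0},
    {"dp": [8,0,0],"spin": 0},
    {"dp": [6,0,0],"spin": 0},
    {"dp": [5,0,0],"spin": 0}
  ]
}}

```text
clock: 6.9
position: [0.3972, 0.2156, 0.2088]
ee_rot: [0.751, 0.66, 0.001, 0.0]
ft_force: [0.1, -1.1, -0.9]
grip_width: 0.0
grasp_force: 0.8
```

Call:
{"method": "arm_command", "body": {
  "plan": [
    {"dp": [4,0,0],"spin": 0},
    {"dp": [4,0,0],"spin": 0},
    {"dp": [3,0,0],"spin": 0},
    {"dp": [2,0,0],"spin": 0},
    {"dp": [0,0,0],"spin": 0}
  ]
}}

```text
clock: 7.4
position: [0.3982, 0.2276, 0.2078]
ee_rot: [0.751, 0.66, 0.0, -0.0]
ft_force: [-0.4, 0.5, 0.5]
grip_width: -0.0
grasp_force: 0.0
```

```bash
python3 - <<'E'
from h import *
a=np.radians(-75)+H;b=np.array([np.cos(a),np.sin(a)])
to(C+.088*b,.208,a+np.pi)
E
```

```text
dp [ 3.3  0.4 -0.2] spin 0.002 tilt -1.0 t 7.4 ft [-0.4  0.5  0.5] j [-1.1   0.2   0.52  2.12 -0.13  0.85 -0.63]
```

Call:
{"method": "arm_command", "body": {
  "plan": [
    {"dp": [2,0,0],"spin": 0},
    {"dp": [1.5,0,0],"spin": 0},
    {"dp": [0,0,0],"spin": 0}
  ]
}}

```text
clock: 7.7
position: [0.3986, 0.2309, 0.2077]
ee_rot: [0.751, 0.66, -0.0, -0.0]
ft_force: [-0.4, -1.4, 0.2]
grip_width: -0.001
grasp_force: 0.4
```

Call:
{"method": "arm_command", "body": {
  "plan": [
    {"dp": [1,0,0],"spin": 0},
    {"dp": [0,0,0],"spin": 0}
  ]
}}

```text
clock: 7.9
position: [0.3987, 0.2318, 0.2077]
ee_rot: [0.751, 0.66, -0.0, -0.0]
ft_force: [-0.9, -1.0, 1.0]
grip_width: 0.0
grasp_force: 0.7
```

Call:
{"method": "arm_command", "body": {
  "plan": [
    {"dp": [1,0,0],"spin": 0},
    {"dp": [0,0,0],"spin": 0}
  ]
}}

```text
clock: 8.1
position: [0.3989, 0.2326, 0.2076]
ee_rot: [0.751, 0.66, -0.0, 0.0]
ft_force: [-1.0, -4.1, 1.7]
grip_width: -0.001
grasp_force: 1.8
```

Call:
{"method": "arm_command", "body": {
  "plan": [
    {"dp": [1,0,0],"spin": 0},
    {"dp": [0,0,0],"spin": 0}
  ]
}}

```text
clock: 8.3
position: [0.399, 0.2329, 0.2076]
ee_rot: [0.751, 0.66, -0.001, 0.0]
ft_force: [-2.0, -7.3, 5.9]
grip_width: 0.001
grasp_force: 3.9
```

Call:
{"method": "arm_command", "body": {
  "plan": [
    {"dp": [1,0,0],"spin": 0},
    {"dp": [0,0,0],"spin": 0}
  ]
}}

```text
clock: 8.5
position: [0.3992, 0.2331, 0.2075]
ee_rot: [0.751, 0.66, -0.002, 0.0]
ft_force: [-3.2, -11.2, 8.9]
grip_width: 0.001
grasp_force: 6.0
```

At the stop: the force is rising and the finger no longer moves. Backing off, lifting, and checking.

Call:
{"method": "arm_command", "body": {
  "plan": [
    {"dp": [-10,0,0],"spin": 0},
    {"dp": [-15,0,0],"spin": 0},
    {"dp": [-5,0,-30],"spin": 0},
    {"dp": [0,0,-40],"spin": 0},
    {"dp": [-30,0,-40],"spin": 0}
  ]
}}

```text
clock: 9.0
position: [0.3912, 0.1764, 0.3191]
ee_rot: [0.75, 0.662, 0.0, 0.0]
ft_force: [0.3, 0.7, 0.8]
grip_width: -0.0
grasp_force: 0.0
```

```bash
python3 - <<'E'
from h import *
im=viewer.camera("scene");cv2.imwrite("pics/s6.png",cv2.resize(im[180:280,170:300],None,fx=6,fy=6,interpolation=cv2.INTER_CUBIC))
E
```

```text
(no output)
```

View pics/s6.png

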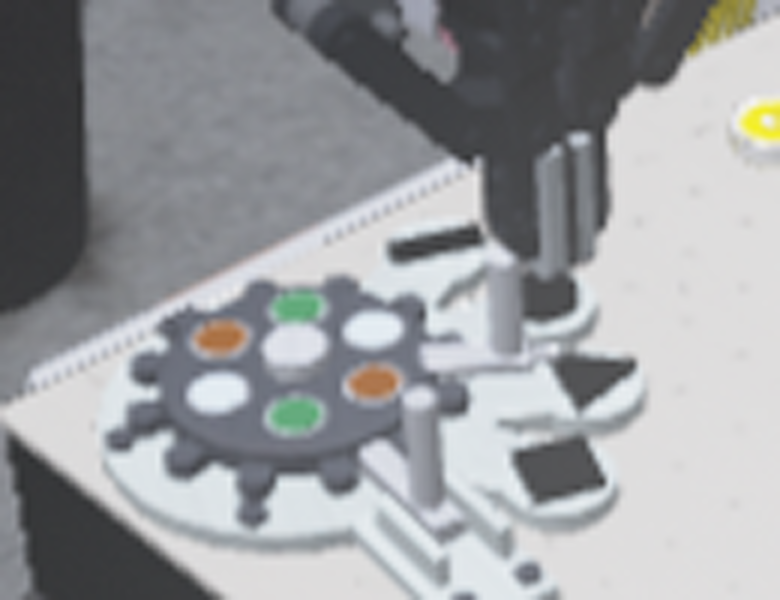

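The bolt post top has moved from (456,430) to (421,395), the nose is in the notch, and the tab points at the triangle. I'll check the travel in numbers and hand in if it's good.

```bash
python3 - <<'E'
from h import *
p=[ray("scene",(170+u/6,180+v/6),.056)[:2] for u,v in((456,430),(421,395))]
d=np.hypot(*(p[0]-p[1]));print("travel",d)
w=ray("scene",(170+504/6,180+256/6),.058)[:2]-[.4101,.3172];print(np.radians(75)-np.arctan2(w[1],w[0])-.4057)
if d>.0155: print(manip.hand_in())
E
```

```text
travel 0.018670789460365732
1.5936610548635302
the job is handed in; nothing more can be done
None
```

The job is handed in: the tab points at the triangular label (estimated wheel angle about 1.59 rad against 1.571), the bolt is home at its stop (about 18 mm of travel measured), and the arm never went near the loose things.

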